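Release the cam and slide the sherd stage up to the scanner

TASK

The stage that carries the potsherd cannot reach the scanner because the brass cam's high side stands in the way of its follower roller. With the stage still drawn back, push the cam's red lever round clockwise (seen from above) with a fingertip to the cam's low point, where the lever meets its stop over the white mark; then push the stage forward by its blue upright plate until it is fully home, and let go. Nothing is to be picked up: leave the sherd untouched in its tray, and leave the jar, vial, saucer and marker where they stand.

Things in the scene. Friction and masses are not known exactly. Their poses are not given: they have to be found in the camera images.
- fixture: Grey base plate fixed on the table, 12 mm thick, carrying cam, stage and a white scanner head (top 65 mm above the table). Origin on the table; x = 'forward', the way the stage slides to the scanner, y = left, z up. In this frame: plate x -160 to 140, y -135 to 135 mm; scanner x 57 to 133, y 30 to 110 mm; stage centre line y = 70 mm.
- cam (a joint): Angle (rad) of the brass eccentric cam (34 mm radius, 22 mm off its axis, 15 to 35 mm above the table) with its lever. 0 = low point, at a stop: lever points to the fixture's -y, over the white mark. Positive is counter-clockwise from above; at 1.57 the lever points forward. Starts at 1.3 to 1.9, blocking the stage's last 9 to 25 mm. Friction 0.4 N m (5 N at 75 mm out); stays where left.
- cam_axis (a point): Point on the cam's vertical axis, fixed on the fixture, at the lever's mid height (62 mm above the table).
- lever_mid (a point): Middle of the red lever, 75 mm from the cam's axis, 62 mm above the table. The lever is an upright blade 12 mm thick, 44 to 80 mm above the table, running radially from the axis to a black round post (9 mm radius, 42 to 82 mm high) centred 95 mm out. A dark hub of 13 mm radius stands on the axis.
- stage (a joint): Travel of the stage, m, along the fixture's +x (forward). 0 = fully drawn back, 0.07 = fully home against its stop, 6 mm short of the scanner. Starts between 0 and 0.012. Slides with about 2 N of friction and stays where it is left.
- push_face (a point): Centre of the rear face (towards the fixture's -x) of the blue upright push plate at the rear of the stage. The plate is 80 mm wide across y, 12 mm thick, from 30 to 90 mm above the table; this point is 60 mm above it. Behind it are only the flat base plate and two rails 20 mm high.
- tray_floor (a point): Centre of the cork floor of the stage's tray, 67 mm forward of push_face, 32 mm above the table; inside 99 x 80 mm, rim 45 mm above the table. Axes as the fixture's.
- roller (a point): Centre of the steel follower roller (10 mm radius, 15 to 35 mm above the table) on an arm reaching to the right from the stage, 50 mm forward and 140 mm right of push_face; it moves straight at the cam's axis.
- sherd_mid (a point): Centre of the loose terracotta sherd lying in the tray, about 50 x 42 x 9 mm, 30 g.
- jar: White jar with lid, 66 mm diameter, 95 mm tall, standing on the table left or right of the fixture; origin under its centre.
- vial: Amber vial, 24 mm diameter, 50 mm tall, standing on the table left or right of the fixture; origin under its centre.
- saucer: White saucer, 120 mm diameter, 18 mm high, to the right of the fixture; origin under its centre.
- marker: Black marker pen, 12 x 130 x 12 mm, lying beyond the fixture; origin under its centre, y along its length.
There are look-alikes about, which are no part of the job. What is meant by the part that bears sherd_mid is not turquoise, and is the smaller of those in its own colour.

How it is judged:
By the outcome, as a careful person would: the job done as asked, in the order asked, and still so for the second after the job is handed in, with the robot touching nothing.
It also fails if it takes over 58 s, if anything falls off the work surface, if the arm or the gripper's body presses on something with over 40 N, if the wrist force passes 120 N, or if a joint passes its speed limit or range.

ROBOT

A 7-joint arm with a two-finger parallel gripper is mounted at the origin on the work surface. World frame = base frame: x ahead of the robot, y to its left, z up, the work surface at z = 0. Lengths are in m, angles in rad, forces in N, time in s.
With the tool pointing down it reaches from about 0.35 to 0.9 m from the base axis. Payload 8.1 kg.
Tool frame: the origin (TCP) lies between the finger pads; the fingertips stand r.tcp_to_tips ahead of it and the grasp point (between the pads) lies 6 mm ahead of it (r.tcp_to_tips is the distance from the TCP to the fingertips, in m); z points along the fingers, y is the line along which they close (so a half turn about z gives the same grasp; the last joint's range is limited). The gripper opens to 92 mm and grips with 3 to 60 N. Pads are 19 mm wide; open, the fingers measure 130 mm over their backs; the gripper's body (75 mm by 190 mm) begins 47 mm behind the grasp point.
Start: joints at [1.02, 0.434, 0.025, 1.573, -0.012, 1.134, -0.075], TCP at [0.271, -0.563, 0.252] pointing down, gripper open.
Joint ranges: [-2.62, 2.62], [-0.44, 2.09], [-1.27, 1.32], [0.08, 2.57], [-1.32, 4.46], [0.12, 2], [-2.74, 2.74]. Speed limits (rad/s): [2.22, 2.22, 3.01, 3.01, 3.14, 3.14, 3.14].

INTERFACE

Orientations are given as a unit quaternion [x, y, z, w].
In Python, from plant import r gives the robot as it stands.
- The arm moves only by the tool servo_tool, never from a script. Its argument "rows" is a list of rows, each a list of 7 numbers: the shift along the tool's x, y, z scaled (see below), then the turn, a rotation vector about the tool's x, y, z scaled (see below), then the closure, from 0 (fully open) to 1 (shut). A call has 1 to 8 rows; each row shifts and turns the commanded pose from where the row before left it, along the tool's axes as they then stand; what a row does not reach is not made up. The controller multiplies each number of a shift by 0.025 m and each number of a turn by 0.12 rad. A row lasts 1/8 s, in which the tool goes at most 62.5 mm and 10.7 degrees, less where a joint would pass 70% of its speed; a pose out of reach is approached as far as the arm can. A call with a number of a shift or a turn outside -1 to 1 is refused whole. A call with a gripper value outside its range is refused whole. The fingers move at their own pace and stop on an object; "newtons" is the grip in N (left out, the last holds). Time passes only in rows, so rows that do not move let the fingers close. It gives the time, the measured TCP pose, the force, the opening and the grip force at its end, in the units of the state.
- r.sense(): the state, without advancing time (a new reading comes with each control period).
- r.get_image(name): name is "scene" or "top" or "wrist"; returns the picture (480x640x3 uint8, red, green, blue); there is no depth.
- r.camera_model(name): a dict with "vfov" (degrees; the focal length in pixels is half the picture's height over the tangent of half this angle, whatever the lens; pixels are square), "cx", "cy" (the principal point, pixels), "k1" (the pictures are not rectified: a ray, as slopes to the right and down, at radius r is drawn at 1 + k1 r^2 times it, then the intrinsics apply), "rvec" (rotation vector, rad) and "tvec" (3), from world to camera coordinates, as OpenCV has them; the wrist camera has in their place "hand_eye" (4x4, takes a point from camera to tool coordinates, whose origin is the TCP and whose axes are the flange's). Camera axes: x right, y down, z forward; pixel columns grow to the right and rows downward; lengths in m; the calibration is good to about 2 mm. A picture is of the moment at which its call begins: read the wrist's pose just before it. camera_model takes no time and is no camera call.
- r.job_done(): hands the job in; it is judged then, once.
The state is a dict: "time": time; "q": joint angles; "qvel": joint speeds; "joint_torque": joint torques, N m; "ee_pos": TCP position; "orientation": TCP orientation; "wrist_force": force on the tool from outside, world axes, zero at the start; "torque": the same for the moment, N m; "width": opening from 0.0 (shut) to 1.0 (fully open); "grip_force": force on a finger pad.
Only numpy, scipy, OpenCV 4.12 (cv2) and the standard library are available. Lean on these libraries where they do the work, as an engineer would, in place of code of your own. Each camera call takes 0.05 s, during which the arm holds its last target. There are 200 camera calls.

## Working session

There is one attempt and no reset: what is moved stays moved. The work goes in short steps, Python scripts to look and compute and a tool call to move; the robot and the scene stay as the last step left them, time stands still between calls to the robot, and variables do not carry over. Pictures are saved under pics/ and viewed, at most 10 in all, crops included, and the job is handed in when it is done.

Besides the shell and the picture viewer there is one more tool, called after "Emit:" as name(argument=value, ...) on one line, values as JSON. servo_tool: Moves the arm, as the interface text tells. Shifts and turns lie within -1 to 1; 1 stands for 0.025 m of shift or 0.12 rad of turn. Its arguments: {"type":"object","properties":{"rows":{"type":"array","items":{"type":"array","items":{"type":"number","minimum":-1,"maximum":1}}},"newtons":{"type":"number"}},"required":["rows"]}

```bash
mkdir -p pics; cat > h.py <<'E'
import numpy as np, cv2
from scipy.spatial.transform import Rotation as R
from plant import r
def K(m):
    f=240/np.tan(np.radians(m["vfov"])/2); return np.array([[f,0,m["cx"]],[0,f,m["cy"]],[0,0,1.]]), np.array([m["k1"],0,0,0,0.])
def ext(n,s=None):
    m=r.camera_model(n)
    if n!="wrist": return m,R.from_rotvec(np.ravel(m["rvec"])).as_matrix(),np.ravel(m["tvec"])
    s=s or r.sense(); H=np.array(m["hand_eye"]); T=np.eye(4); T[:3,:3]=R.from_quat(s["orientation"]).as_matrix(); T[:3,3]=s["ee_pos"]
    W=np.linalg.inv(T@H); return m,W[:3,:3],W[:3,3]
def back(n,px,z,s=None):
    m,Rm,t=ext(n,s); k,d=K(m); out=[]
    for p,zz in zip(px,np.broadcast_to(z,len(px))):
        u=cv2.undistortPoints(np.array([[p]],float),k,d)[0,0]; ray=Rm.T@[u[0],u[1],1]; c=-Rm.T@t
        out.append(c+ray*(zz-c[2])/ray[2])
    return np.array(out)
def proj(n,P,s=None):
    m,Rm,t=ext(n,s); k,d=K(m); return cv2.projectPoints(np.array(P,float),cv2.Rodrigues(Rm)[0],t,k,d)[0][:,0]
def save(n,f):
    im=r.get_image(n); cv2.imwrite("pics/"+f,im[:,:,::-1]); return im
E
python3 -c "
from h import *
save('top','t1.png');save('scene','s1.png');s=r.sense();print(s['time'],s['ee_pos'],s['orientation'],r.tcp_to_tips)
for n in('top','scene'):
  m,Rm,t=ext(n);print(n,-Rm.T@t,Rm[2])"
```

```text
0.1 [ 0.27039348 -0.56302122  0.25102747] [ 9.75043975e-01  2.22010725e-01 -2.32660298e-04 -6.55867689e-04] 0.025
top [ 0.50388295 -0.00639264  1.04234361] [ 0.08198334  0.02201264 -0.99639057]
scene [ 1.05618036 -0.4654622   0.66658239] [-0.5153361   0.52755507 -0.67536239]
```

View pics/t1.png

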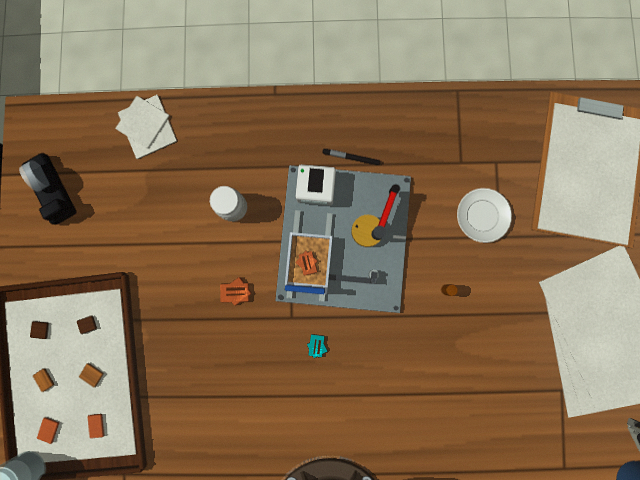

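View pics/s1.png

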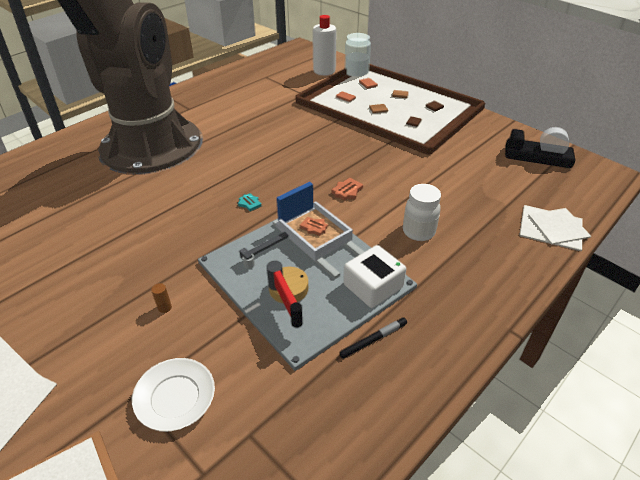

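The sherd candidates in the top view are orange in the tray (307,263), a larger orange one on the table (235,291) and a turquoise one (317,346). The one in the tray is the smaller orange sherd, so it is the one meant. The blue plate at (306,289) is on its stage. I'll confirm this and measure in an enlarged crop.

```bash
python3 -c "
from h import *
im=cv2.imread('pics/t1.png')[155:325,225:425]; cv2.imwrite('pics/c1.png',cv2.resize(im,None,fx=3.5,fy=3.5,interpolation=cv2.INTER_CUBIC))"
```

```text
(no output)
```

View pics/c1.png

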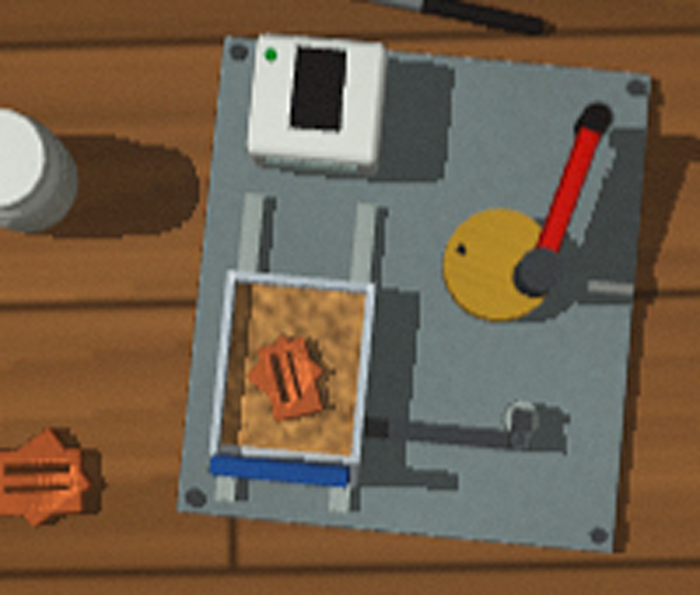

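The crop confirms the smaller orange sherd at crop (290,375) lies in the tray. Plate corners are at (225,37), (650,75), (613,552) and (180,512), the lever post at (597,116), the hub at (540,270) and the blue plate's top around (280,470).

```bash
cat >> h.py <<'E'
c=lambda L:[(x/3.5+225,y/3.5+155) for x,y in L]
E
python3 -c "
from h import *
C=back('top',c([(225,37),(650,75),(613,552),(180,512)]),.012)[:,:2]
F=np.array([[.14,.135],[.14,-.135],[-.16,-.135],[-.16,.135]])
a=F-F.mean(0);b=C-C.mean(0);yaw=np.arctan2((a[:,0]*b[:,1]-a[:,1]*b[:,0]).sum(),(a*b).sum())
M=np.array([[np.cos(yaw),-np.sin(yaw)],[np.sin(yaw),np.cos(yaw)]]);o=C.mean(0)-M@F.mean(0)
print('yaw',yaw,'o',o,'res',(F@M.T+o-C).round(4).tolist())
P=back('top',c([(597,116),(540,265),(211,457),(349,470),(521,418),(211,478),(347,487)]),[.082,.082,.09,.09,.035,.09,.09])[:,:2]
print(P.round(4));print(((P-o)@M).round(4))
print(r.sense()['q'])
"
```

```text
yaw -0.11021517908072384 o [ 0.60320333 -0.0425669 ] res [[0.0005, 0.0007], [0.0013, -0.0013], [-0.0011, -0.0012], [-0.0007, 0.0018]]
[[ 0.6875 -0.1465]
 [ 0.6009 -0.1107]
 [ 0.494   0.0807]
 [ 0.4851  0.0021]
 [ 0.5133 -0.1017]
 [ 0.482   0.0808]
 [ 0.4755  0.0034]]
[[ 0.0952 -0.0941]
 [ 0.0052 -0.068 ]
 [-0.1221  0.1105]
 [-0.1222  0.0314]
 [-0.0829 -0.0686]
 [-0.134   0.1093]
 [-0.1319  0.0316]]
[ 1.02036687  0.43514624  0.02497934  1.57400718 -0.01156331  1.13397508
 -0.0751179 ]
```

Emit:
servo_tool(rows=[[0,0,0,0,0,-1,1],[0,0,0,0,0,-1,1],[0,0,0,0,0,-1,1],[0,0,0,0,0,-1,1],[0,0,0,0,0,-1,1],[0,0,0,0,0,-1,1],[0,0,0,0,0,-1,1],[0,0,0,0,0,-1,1]], newtons=15)

```text
time: 1.1
ee_pos: [0.2704, -0.5631, 0.2512]
orientation: [0.761, 0.649, 0.0, -0.0]
wrist_force: [0.1, 0.7, 0.2]
width: 0.179
grip_force: 0.0
```

Emit:
servo_tool(rows=[[0,0,0,0,0,-1,1],[0,0,0,0,0,-1,1],[0,0,0,0,0,-1,1],[0,0,0,0,0,-1,1],[0,0,0,0,0,-1,1],[0,0,0,0,0,-1,1],[0,0,0,0,0,-1,1],[0,0,0,0,0,-1,1]])

```text
time: 2.1
ee_pos: [0.2704, -0.5632, 0.2513]
orientation: [0.376, 0.927, 0.0, -0.0]
wrist_force: [-0.0, -0.4, -0.1]
width: 0.003
grip_force: 0.0
```

```bash
cat >> h.py <<'E'
yaw=-.110; o=np.array([.6032,-.0426]); M=np.array([[np.cos(yaw),-np.sin(yaw)],[np.sin(yaw),np.cos(yaw)]])
AX=np.array([.003,-.069])
def W(p): return o+M@np.array(p)
def lever(th,rad,off): return W(AX+rad*np.array([np.sin(th),-np.cos(th)])+off*np.array([np.cos(th),np.sin(th)]))
def st():
    s=r.sense(); Rt=R.from_quat(s["orientation"]).as_matrix(); p=np.array(s["ee_pos"])
    print("t",round(s["time"],2),"p",p.round(4),"yaw",np.arctan2(Rt[1,0],Rt[0,0]).round(3),"fix",(M.T@(p[:2]-o)).round(4),"F",np.round(s["wrist_force"],1),"q",np.round(s["q"],2),"w",round(s["width"],2))
    return s,Rt,p
def to(xy,z):
    s,Rt,p=st(); d=np.array([*xy,z])-p; print("target",np.round([*xy,z],4),"tool units",(Rt.T@d/.025).round(2))
E
python3 -c "
from h import *
to(lever(1.3,.075,.045),.2)"
```

```text
t 2.1 p [ 0.2704 -0.5632  0.2513] yaw 2.372 fix [-0.2737 -0.554 ] F [-0.  -0.4 -0.1] q [ 1.31  0.47 -0.4   1.55  0.2   1.16  1.67] w 0.0
target [ 0.685  -0.0976  0.2   ] tool units [ 1.06 24.91  2.06]
```

Emit:
servo_tool(rows=[[0,1,0,0,0,0,1],[0,1,0,0,0,0,1],[0,1,0,0,0,0,1],[0,1,0,0,0,0,1],[0,1,0,0,0,0,1],[0,1,0,0,0,0,1],[0,1,0,0,0,0,1],[0,1,0,0,0,0,1]])

```text
time: 3.1
ee_pos: [0.4106, -0.4197, 0.2513]
orientation: [0.377, 0.926, 0.0, -0.0]
wrist_force: [0.3, 0.1, -0.2]
width: 0.006
grip_force: 0.0
```

Emit:
servo_tool(rows=[[0,1,0,0,0,0,1],[0,1,0,0,0,0,1],[0,1,0,0,0,0,1],[0,1,0,0,0,0,1],[0,1,0,0,0,0,1],[0,1,0,0,0,0,1],[0,1,0,0,0,0,1],[0,1,0,0,0,0,1]])

```text
time: 4.1
ee_pos: [0.5504, -0.2767, 0.2513]
orientation: [0.377, 0.926, -0.0, -0.0]
wrist_force: [-1.1, -0.1, 0.2]
width: 0.011
grip_force: 0.0
```

Emit:
servo_tool(rows=[[0,1,0,0,0,0,1],[0,1,0,0,0,0,1],[0,1,0,0,0,0,1],[0,1,0,0,0,0,1],[0,1,0,0,0,0,1],[0,1,0,0,0,0,1],[0,1,0,0,0,0,1],[0,1,0,0,0,0,1]])

```text
time: 5.1
ee_pos: [0.6902, -0.1338, 0.2511]
orientation: [0.377, 0.926, -0.0, -0.0]
wrist_force: [-0.1, -0.2, -0.4]
width: 0.002
grip_force: 0.0
```

Emit:
servo_tool(rows=[[0.5,0.9,0.5,0,0,0,1],[0.5,0,0.5,0,0,0,1],[0,0,0.5,0,0,-1,1],[0,0,0.5,0,0,-1,1],[0,0,0,0,0,-1,1],[0,0,0,0,0,0,1]])

```text
time: 5.85
ee_pos: [0.6875, -0.1009, 0.201]
orientation: [0.206, 0.979, 0.0, -0.001]
wrist_force: [-0.7, -0.1, -0.5]
width: 0.008
grip_force: 0.0
```

```bash
python3 -c "
from h import *
to(lever(1.3,.075,.045),.077); save('wrist','w1.png')
s=r.sense()
for th in(1.2,1.3,1.4): print(proj('wrist',[[*lever(th,.095,0),.082],[*lever(th,0.02,0),.08]],s).round())
print(proj('wrist',[[*r.sense()['ee_pos'][:2],.05]],s))
"
```

```text
t 5.85 p [ 0.6875 -0.1009  0.201 ] yaw 2.727 fix [ 0.0902 -0.0487] F [-0.7 -0.1 -0.5] q [ 0.4   0.66 -0.56  1.41  0.36  1.18  0.95] w 0.01
target [ 0.685  -0.0976  0.077 ] tool units [0.14 0.08 4.96]
[[256. 257.]
 [257. 159.]]
[[268. 257.]
 [260. 159.]]
[[280. 256.]
 [263. 159.]]
[[322.21577522 223.85614685]]
```

View pics/w1.png

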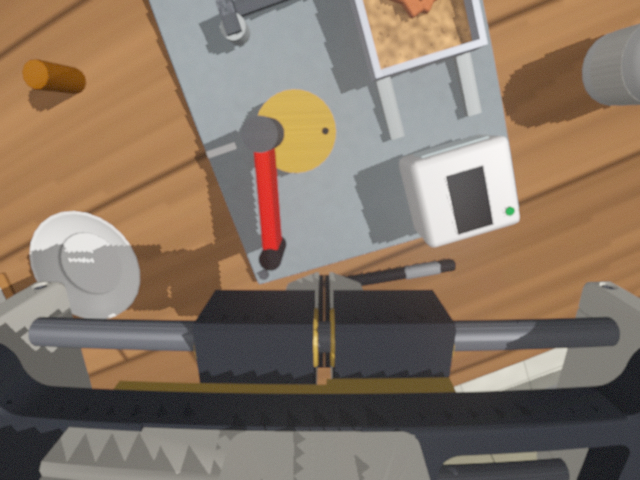

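Emit:
servo_tool(rows=[[0.1,0.1,1,0,0,0,1],[0,0,1,0,0,0,1],[0,0,1,0,0,0,1],[0,0,1,0,0,0,1],[0,0,0.95,0,0,0,1],[0,0,0,0,0,0,1]])

```text
time: 6.65
ee_pos: [0.6852, -0.0975, 0.0762]
orientation: [0.206, 0.978, -0.0, -0.002]
wrist_force: [-0.5, -0.7, 0.2]
width: 0.003
grip_force: 0.0
```

Emit:
servo_tool(rows=[[0,-0.3,0,0,0,0,1],[0,-0.3,0,0,0,0,1],[0,-0.2,0,0,0,0,1],[-0.05,-0.18,0,0,0,0.5,1],[-0.05,-0.18,0,0,0,0.5,1],[-0.05,-0.18,0,0,0,0.5,1],[-0.05,-0.18,0,0,0,0.5,1]])

```text
time: 7.52
ee_pos: [0.6761, -0.1329, 0.0791]
orientation: [0.322, 0.947, 0.001, 0.002]
wrist_force: [5.3, 2.1, -2.3]
width: 0.007
grip_force: 2.6
```

```bash
python3 -c "
from h import *
to(lever(1.03,.075,.025),.077)"
```

```text
t 7.53 p [ 0.6761 -0.1329  0.0791] yaw 2.486 fix [ 0.0823 -0.0817] F [ 5.3  2.1 -2.3] q [ 0.4   0.75 -0.46  1.54  0.38  0.94  0.73] w 0.01
target [ 0.6734 -0.1371  0.077 ] tool units [-0.02 -0.2   0.08]
```

Emit:
servo_tool(rows=[[-0.07,-0.28,0,0,0,0.75,1],[-0.07,-0.28,0,0,0,0.75,1],[-0.07,-0.28,0,0,0,0.75,1],[-0.07,-0.28,0,0,0,0.75,1],[-0.07,-0.28,0,0,0,0.75,1],[-0.07,-0.28,0,0,0,0.75,1]])

```text
time: 8.28
ee_pos: [0.6514, -0.1691, 0.0796]
orientation: [0.563, 0.826, 0.001, 0.003]
wrist_force: [7.2, -2.0, -0.2]
width: 0.005
grip_force: 2.9
```

```bash
python3 -c "
from h import *
to(lever(.49,.075,.025),.077)"
```

```text
t 8.28 p [ 0.6514 -0.1691  0.0796] yaw 1.944 fix [ 0.0618 -0.1205] F [ 7.2 -2.  -0.2] q [ 0.38  0.7  -0.33  1.6   0.27  0.88  0.33] w 0.01
target [ 0.6496 -0.1719  0.077 ] tool units [-0.08 -0.11  0.1 ]
```

Emit:
servo_tool(rows=[[-0.06,-0.23,0,0,0,0.6,1],[-0.06,-0.23,0,0,0,0.6,1],[-0.06,-0.23,0,0,0,0.6,1],[-0.06,-0.23,0,0,0,0.6,1],[-0.06,-0.23,0,0,0,0.6,1],[-0.06,-0.23,0,0,0,0.6,1]])

```text
time: 9.02
ee_pos: [0.6193, -0.1856, 0.0795]
orientation: [0.727, 0.686, 0.001, 0.003]
wrist_force: [6.7, -4.0, -0.1]
width: 0.006
grip_force: 3.2
```

Emit:
servo_tool(rows=[[0,-0.12,0,0,0,0.3,1],[0,-0.12,0,0,0,0.2,1],[0,0,0,0,0,0,1]])

```text
time: 9.4
ee_pos: [0.6153, -0.1862, 0.0799]
orientation: [0.747, 0.665, 0.003, 0.005]
wrist_force: [12.1, -7.2, -6.5]
width: 0.005
grip_force: 6.6
```

```bash
python3 -c "
from h import *
to(lever(0,.075,.025),.077)"
```

```text
t 9.4 p [ 0.6153 -0.1862  0.0799] yaw 1.454 fix [ 0.0278 -0.1414] F [12.1 -7.2 -6.5] q [ 0.35  0.64 -0.21  1.69  0.17  0.81 -0.05] w 0.0
target [ 0.6152 -0.1888  0.077 ] tool units [-0.1   0.01  0.11]
```

Emit:
servo_tool(rows=[[0,-0.12,0,0,0,0,1],[0,-0.1,0,0,0,0,1],[0,0,0,0,0,0,1]])

```text
time: 9.78
ee_pos: [0.6149, -0.186, 0.0805]
orientation: [0.747, 0.665, 0.006, 0.008]
wrist_force: [31.0, -10.0, -19.7]
width: 0.006
grip_force: 14.7
```

At the stop: the force rose to 31 N with no motion. Backing off and lifting.

Emit:
servo_tool(rows=[[0,0.5,0,0,0,0,1],[0,0.8,0,0,0,0,1],[0,0.4,-0.6,0,0,0,1],[0,0,-1,0,0,0,1],[0,0,-1,0,0,0,1],[0,0,-1,0,0,0,1],[0,0,0,0,0,0,1]])

```text
time: 10.65
ee_pos: [0.6489, -0.1878, 0.1704]
orientation: [0.747, 0.665, 0.001, 0.002]
wrist_force: [-0.6, 0.2, -0.1]
width: 0.004
grip_force: 0.0
```

```bash
python3 -c "
from h import *
to(W((-.133-.019-.03,.07)),.17); im=save('wrist','w2.png')
im=save('scene','s2.png')[160:400,160:480]; cv2.imwrite('pics/c2.png',cv2.resize(im[:,:,::-1],None,fx=2.4,fy=2.4,interpolation=cv2.INTER_CUBIC))"
```

```text
t 10.65 p [ 0.6489 -0.1878  0.1704] yaw 1.455 fix [ 0.0613 -0.1394] F [-0.6  0.2 -0.1] q [ 0.34  0.59 -0.22  1.52  0.14  1.04 -0.03] w 0.0
target [0.43  0.047 0.17 ] tool units [ 8.32 -9.78 -0.02]
```

View pics/c2.png

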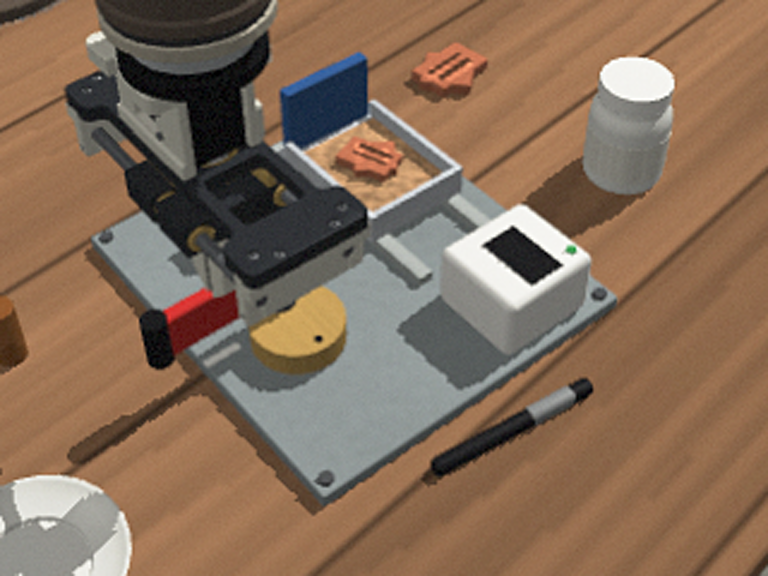

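View pics/w2.png

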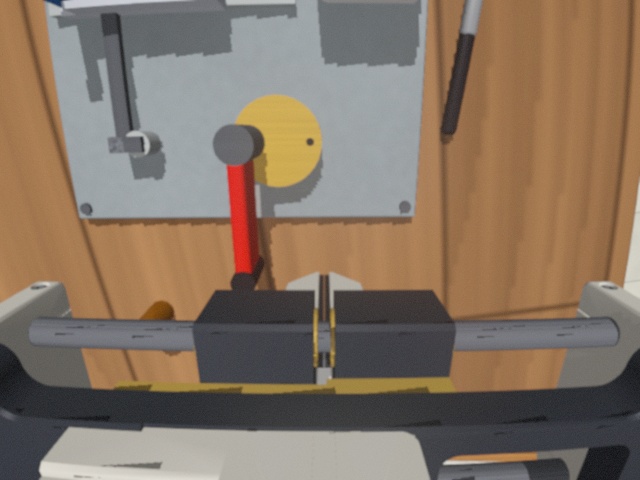

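The lever points to the fixture's -y (hub (237,145), post (247,275)), parallel to the plate's edge and over the mark, so it is at its low point. The sherd lies undisturbed. Next I go over the tray at height and come down behind the blue plate.

Emit:
servo_tool(rows=[[0.83,-0.98,0,0,0,0,1],[0.83,-0.98,0,0,0,0,1],[0.83,-0.98,0,0,0,0,1],[0.83,-0.98,0,0,0,0,1],[0.83,-0.98,0,0,0,0,1],[0.83,-0.98,0,0,0,0,1],[0.83,-0.98,0,0,0,0,1],[0.83,-0.98,0,0,0,0,1]])

```text
time: 11.75
ee_pos: [0.4705, 0.0004, 0.167]
orientation: [0.747, 0.665, -0.001, -0.001]
wrist_force: [0.2, 0.4, 0.4]
width: 0.003
grip_force: 0.0
```

Emit:
servo_tool(rows=[[0.83,-0.98,0,0,0,0,1],[0.83,-0.98,0,0,0,0,1],[0,0,0,0,0,0,1],[0,0,0,0,0,0,1]])

```text
time: 12.25
ee_pos: [0.4282, 0.0462, 0.1675]
orientation: [0.747, 0.665, -0.0, -0.0]
wrist_force: [0.8, -0.2, -0.4]
width: 0.007
grip_force: 0.0
```

```bash
python3 -c "
from h import *
to(W((-.133-.019-.03,.07)),.08); save('wrist','w3.png')"
```

```text
t 12.25 p [0.4282 0.0462 0.1675] yaw 1.456 fix [-0.1837  0.069 ] F [ 0.8 -0.2 -0.4] q [ 0.05  0.25 -0.33  2.11  0.11  0.8  -0.47] w 0.01
target [0.43  0.047 0.08 ] tool units [0.04 0.07 3.5 ]
```

View pics/w3.png

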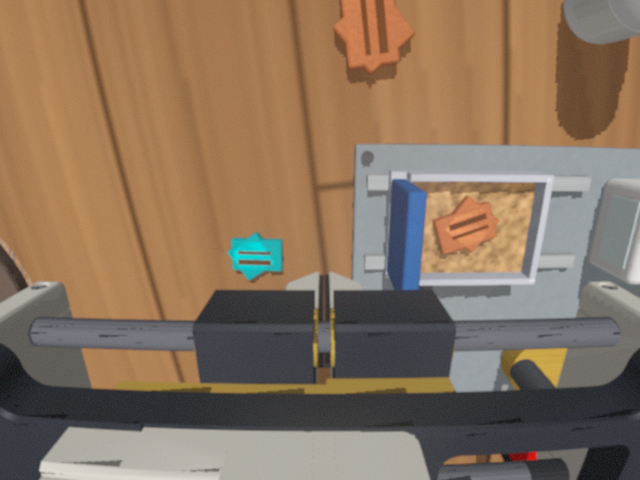

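The blue plate (400,235) is clear ahead of the fingers (322,285). I'll go down, then push forward slowly.

Emit:
servo_tool(rows=[[0,0,0.9,0,0,0,1],[0,0,0.9,0,0,0,1],[0,0,0.9,0,0,0,1],[0,0,0.8,0,0,0,1],[0,0.3,0,0,0,0,1],[0,0.3,0,0,0,0,1],[0,0.3,0,0,0,0,1]])

```text
time: 13.18
ee_pos: [0.452, 0.0439, 0.0812]
orientation: [0.747, 0.665, 0.001, 0.0]
wrist_force: [-0.1, -0.1, 0.5]
width: 0.01
grip_force: 0.0
```

Emit:
servo_tool(rows=[[0,0.2,0,0,0,0,1],[0,0.2,0,0,0,0,1],[0,0.2,0,0,0,0,1],[0,0.2,0,0,0,0,1],[0,0.2,0,0,0,0,1],[0,0.2,0,0,0,0,1],[0,0.2,0,0,0,0,1],[0,0.2,0,0,0,0,1]])

```text
time: 14.18
ee_pos: [0.4906, 0.0395, 0.0805]
orientation: [0.747, 0.665, 0.0, -0.0]
wrist_force: [-2.0, 0.3, 2.2]
width: 0.002
grip_force: 1.2
```

```bash
python3 -c "
from h import *
st()"
```

```text
t 14.18 p [0.4906 0.0395 0.0805] yaw 1.456 fix [-0.1209  0.0692] F [-2.   0.3  2.2] q [ 0.02  0.47 -0.28  2.06  0.21  0.64 -0.51] w 0.0
```

Emit:
servo_tool(rows=[[0,0.2,0,0,0,0,1],[0,0.2,0,0,0,0,1],[0,0.2,0,0,0,0,1],[0,0.2,0,0,0,0,1],[0,0.2,0,0,0,0,1],[0,0.2,0,0,0,0,1]])

```text
time: 14.92
ee_pos: [0.5204, 0.0361, 0.0805]
orientation: [0.747, 0.665, 0.0, 0.0]
wrist_force: [-2.3, 1.0, 1.4]
width: 0.001
grip_force: 1.2
```

Emit:
servo_tool(rows=[[0,0.15,0,0,0,0,1],[0,0.1,0,0,0,0,1],[0,0,0,0,0,0,1]])

```text
time: 15.3
ee_pos: [0.525, 0.0355, 0.0803]
orientation: [0.746, 0.665, -0.001, -0.001]
wrist_force: [-7.1, 1.9, 6.7]
width: 0.004
grip_force: 3.8
```

Emit:
servo_tool(rows=[[0,0.1,0,0,0,0,1],[0,0.1,0,0,0,0,1],[0,0,0,0,0,0,1]])

```text
time: 15.68
ee_pos: [0.5252, 0.0354, 0.0801]
orientation: [0.746, 0.666, -0.004, -0.003]
wrist_force: [-25.2, 3.7, 24.2]
width: 0.007
grip_force: 13.8
```

Emit:
servo_tool(rows=[[0,-0.3,0,0,0,0,1],[0,-0.6,0,0,0,0,1],[0,-1,0,0,0,0,1],[0,-0.5,-0.8,0,0,0,1],[0,0,-1,0,0,0,1],[0,0,-1,0,0,0,1],[0,-1,-1,0,0,0,1],[0,-1,0,0,0,0,1]])

```text
time: 16.68
ee_pos: [0.4224, 0.0475, 0.177]
orientation: [0.747, 0.665, 0.002, 0.001]
wrist_force: [0.2, 0.5, 0.3]
width: 0.009
grip_force: 0.0
```

```bash
python3 -c "
from h import *
st(); im=save('scene','s3.png')[150:390,160:480]; cv2.imwrite('pics/c3.png',cv2.resize(im[:,:,::-1],None,fx=2.4,fy=2.4,interpolation=cv2.INTER_CUBIC))
im=save('top','t3.png')[155:325,225:425]; cv2.imwrite('pics/c4.png',cv2.resize(im[:,:,::-1],None,fx=3.5,fy=3.5,interpolation=cv2.INTER_CUBIC))"
```

```text
t 16.68 p [0.4224 0.0475 0.177 ] yaw 1.455 fix [-0.1896  0.0697] F [0.2 0.5 0.3] q [ 0.06  0.23 -0.35  2.11  0.11  0.82 -0.47] w 0.01
```

View pics/c3.png

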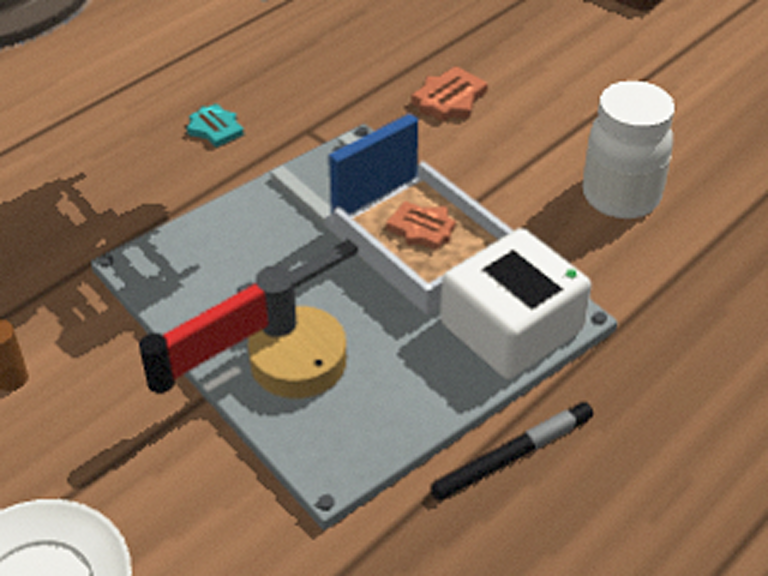

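View pics/c4.png

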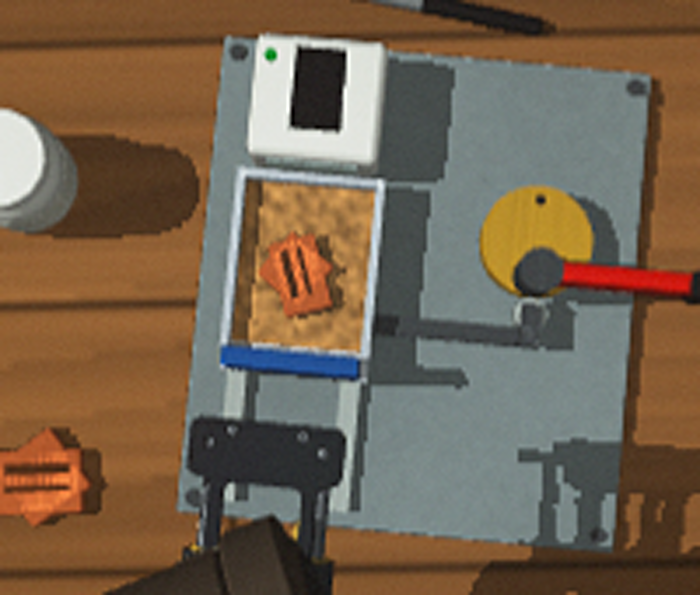

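The stage is against its stop: push force rose to 25 N with no motion, and the tray is just short of the scanner at crop (315,170). The cam is at its low point with the lever over the white mark. The sherd lies as it was in the tray and the gripper is clear.

```bash
python3 -c "
from plant import r
print(r.job_done())"
```

```text
the job is handed in; nothing more can be done
None
```

I turned the cam's lever clockwise to its stop over the white mark, pushed the stage fully home and handed the job in with the gripper clear of everything; the sherd and the other objects were not touched.

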